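# Load the hair-roller heater in order of size

## Robot

A 6-joint arm with a two-finger parallel gripper is mounted at the origin on the work surface. World frame = base frame: x ahead of the robot, y to its left, z up, the work surface at z = 0. Lengths are in m, angles in rad, forces in N, time in s.
With the tool pointing down it reaches from about 0.3 to 0.775 m from the base axis. Payload 14.6 kg.
Tool frame: the origin (TCP) lies midway between the tips of the shut fingers; the grasp point (between the pads) lies behind it (env.grip_depth is the y of the grasp point in the tool frame, in m); y points along the fingers, x is the direction in which the jaws open and shut, and the axes are right-handed (so a half turn about y gives the same grasp; the last joint's range is limited). The gripper opens to 94 mm and grips with 3 to 60 N. Pads are 16 mm wide; open, the fingers measure 119 mm over their backs; the gripper's body (75 mm by 177 mm) begins 78 mm behind the grasp point.
Start: joints at [1.059, 0.3, 1.521, -0, 1.321, -0.067], TCP at [0.237, 0.496, 0.205] pointing down, gripper open.
Joint ranges: [-3.03, 3.03], [-0.79, 2.21], [0.23, 2.52], [-1.04, 4.18], [0, 3.07], [-2.55, 2.55]. Speed limits (rad/s): [2.22, 2.22, 2.57, 3.14, 3.14, 3.14].

## Interface

Orientations are given as a rotation vector (axis times angle).
In Python, from station import env gives the robot as it stands.
- The arm moves only by the tool send_rows, never from a script. Its argument "plan" is one flat list of numbers, 4 for each row, row after row: the shift along the tool's x, y, z in mm, then the turn about the tool's y in degrees. A call has 1 to 12 rows; each row is the pose to reach, as a shift and turn from the pose commanded when the call began, along the tool's axes at that moment; what a row does not reach only later rows make up. A row lasts 1/10 s, in which the tool goes at most 50 mm and 8.59 degrees, less where a joint would pass 70% of its speed; a pose out of reach is approached as far as the arm can. A call with a gripper value outside its range is refused whole. "hand" is the opening, from 0 (shut) to 1 (fully open), set as the call begins (left out, the last holds). The fingers move at their own pace and stop on an object; "grip_force" is the grip in N (left out, the last holds). Time passes only in rows, so rows that repeat a pose let the fingers close. It gives the time, the measured TCP pose, the force and the opening at its end, in the units of the state.
- env.state(): the state, without advancing time (a new reading comes with each control period).
- env.get_image(name): name is "scene" or "top" or "wrist"; returns a dict with "color" (420x560x3 uint8, red, green, blue), "depth" (420x560 float32, m along the optical axis (not along the pixel's ray), 0 where there is no reading), "mtx" (3x3 intrinsics, pixels), "camera_from_world" (4x4, takes a point from world to camera coordinates). Camera axes: x right, y up, looking along -z (the intrinsics and any distortion apply to the point x, -y, -z); pixel columns grow to the right and rows downward; lengths in m; the calibration is good to about 2 mm. A picture is of the moment at which its call begins.
- env.sign_off(): hands the job in, once; it reports no verdict.
The state is a dict: "clock": time; "joints": joint angles; "joint_velocities": joint speeds; "effort": joint torques, N m; "eef_pos": TCP position; "tcp_rot": TCP orientation; "ft_force": force on the tool from outside, world axes, zero at the start; "wrist_torque": the same for the moment, N m; "opening": finger opening in m.
Only numpy, scipy, OpenCV 4.12 (cv2) and the standard library are available. Lean on these libraries where they do the work, as an engineer would, in place of code of your own. Each camera call takes 0.05 s, during which the arm holds its last target. There are 200 camera calls.

## Task

Load the white roller heater: stand the four purple-capped rollers on its round metal pads, caps up and centred, one to a pad, in order of thickness, the thinnest at the end marked with the small purple dot and the thickest at the end with the large dot. Leave them standing there by themselves, and do not disturb the green spray bottle.

Things in the scene. Friction and masses are not known exactly. Their poses are not given: they have to be found in the camera images.
- thin_roller: hair roller: plain upright cylinder 24 mm in diameter and 65 mm tall, smooth charcoal barrel with a palest lilac flat cap (top 13 mm, 0.6 mm proud) that has a tiny dark dot in its middle; rigid, under 120 g, stands loose on the worktop, cap up. Origin: centre of its underside; z along its axis towards the cap. All four rollers are equally tall; only diameter and cap shade differ (24, 32, 40, 48 mm, thicker is darker).
- medium_roller: hair roller: plain upright cylinder 32 mm in diameter and 65 mm tall, smooth charcoal barrel with a light purple flat cap (top 13 mm, 0.6 mm proud) that has a tiny dark dot in its middle; rigid, under 120 g, stands loose on the worktop, cap up. Origin: centre of its underside; z along its axis towards the cap. All four rollers are equally tall; only diameter and cap shade differ (24, 32, 40, 48 mm, thicker is darker).
- thick_roller: hair roller: plain upright cylinder 40 mm in diameter and 65 mm tall, smooth charcoal barrel with a mid purple flat cap (top 13 mm, 0.6 mm proud) that has a tiny dark dot in its middle; rigid, under 120 g, stands loose on the worktop, cap up. Origin: centre of its underside; z along its axis towards the cap. All four rollers are equally tall; only diameter and cap shade differ (24, 32, 40, 48 mm, thicker is darker).
- jumbo_roller: hair roller: plain upright cylinder 48 mm in diameter and 65 mm tall, smooth charcoal barrel with a darkest purple flat cap (top 13 mm, 0.6 mm proud) that has a tiny dark dot in its middle; rigid, under 120 g, stands loose on the worktop, cap up. Origin: centre of its underside; z along its axis towards the cap. All four rollers are equally tall; only diameter and cap shade differ (24, 32, 40, 48 mm, thicker is darker).
- pad1: one end pad of the straight row of four equal round aluminium pads (56 mm diameter, 3 mm high, 76 mm between neighbouring centres, fixed, in order pad1 pad2 pad3 pad4) on the roller heater, a fixed white base 390 mm long (along the row) with round ends, 90 mm wide, its top 30 mm above the worktop. Origin: centre of the pad's underside, on the heater's top, so a roller stands 3 mm above it; y axis along the row from pad4 to pad1, x axis across the row, z up.
- pad2: second pad, next to pad1 of the straight row of four equal round aluminium pads (56 mm diameter, 3 mm high, 76 mm between neighbouring centres, fixed, in order pad1 pad2 pad3 pad4) on the roller heater, a fixed white base 390 mm long (along the row) with round ends, 90 mm wide, its top 30 mm above the worktop. Origin: centre of the pad's underside, on the heater's top, so a roller stands 3 mm above it; y axis along the row from pad4 to pad1, x axis across the row, z up.
- pad3: third pad, next to pad4 of the straight row of four equal round aluminium pads (56 mm diameter, 3 mm high, 76 mm between neighbouring centres, fixed, in order pad1 pad2 pad3 pad4) on the roller heater, a fixed white base 390 mm long (along the row) with round ends, 90 mm wide, its top 30 mm above the worktop. Origin: centre of the pad's underside, on the heater's top, so a roller stands 3 mm above it; y axis along the row from pad4 to pad1, x axis across the row, z up.
- pad4: the other end pad of the straight row of four equal round aluminium pads (56 mm diameter, 3 mm high, 76 mm between neighbouring centres, fixed, in order pad1 pad2 pad3 pad4) on the roller heater, a fixed white base 390 mm long (along the row) with round ends, 90 mm wide, its top 30 mm above the worktop. Origin: centre of the pad's underside, on the heater's top, so a roller stands 3 mm above it; y axis along the row from pad4 to pad1, x axis across the row, z up.
- small_dot: flat fixed purple disc, 20 mm diameter and 2 mm high, on the heater's top in line with the pads, 54 mm beyond either pad1 or pad4: marks the end where the thinnest roller belongs. A like disc of 38 mm diameter (the large dot, not tracked) lies at the other end of the row. Origin: centre of its underside.
- spray: round green spray bottle with a white band and white nozzle, standing upright and loose to the left of the heater, 48 mm diameter, 150 mm tall, about 0.3 kg; to be left alone. Origin: centre of its underside, z up.
Things that resemble listed ones, but are neither listed nor needed, are in the scene too. What is shaped like the thick_roller but red is not meant.

How it is judged:
By the outcome, as a careful person would: the job done as asked, in the order asked, and still so for the second after the job is handed in, with the robot touching nothing.
It also fails if it takes over 88 s, if anything falls off the work surface, if the arm or the gripper's body presses on something with over 40 N, if the wrist force passes 120 N, or if a joint passes its speed limit or range.

## Working session

There is one attempt and no reset: what is moved stays moved. The work goes in short steps, Python scripts to look and compute and a tool call to move; the robot and the scene stay as the last step left them, time stands still between calls to the robot, and variables do not carry over. Pictures are saved under pics/ and viewed, about 12 in all and at most 16, crops included, and the job is handed in when it is done.

Besides the shell and the picture viewer there is one more tool, called after "Call:" as name(argument=value, ...), one argument or row to a line, values as JSON. send_rows: Moves the arm, as the interface text tells. Its arguments: {"type":"object","properties":{"plan":{"type":"array","items":{"type":"number"}},"hand":{"type":"number"},"grip_force":{"type":"number"}},"required":["plan"]}

```bash
mkdir -p pics; ls; cat > h.py <<'E'
from station import env
import numpy as np, cv2
from scipy.spatial.transform import Rotation as R
def shot(n,f=None):
    im=env.get_image(n)
    if f: cv2.imwrite('pics/'+f,im['color'][:,:,::-1])
    return im
def world(im,u,v,z=None):
    K=im['mtx'];T=np.linalg.inv(im['camera_from_world'])
    d=np.array([(u-K[0,2])/K[0,0],-(v-K[1,2])/K[1,1],-1.])
    if z is None: s=im['depth'][int(round(v)),int(round(u))]
    else: s=(z-T[2,3])/(T[:3,:3]@d)[2]
    return T[:3,:3]@(d*s)+T[:3,3]
E
python3 - <<'E'
from h import *
shot('top','top1.png');shot('scene','scene1.png')
s=env.state();print(s,env.grip_depth);print(R.from_rotvec(s['tcp_rot']).as_matrix().round(3))
E
```

```text
pics
{'clock': 0.1, 'joints': array([ 1.05937866e+00,  3.00416006e-01,  1.52149317e+00,  3.17056027e-05,
        1.32068803e+00, -6.65796484e-02]), 'joint_velocities': array([-2.68418948e-04, -1.49254682e-03, -2.38126832e-03, -7.39965333e-04,
       -3.96237956e-06,  6.46852149e-05]), 'effort': array([ 2.97121196e-04, -5.32638538e+01, -3.53286195e+01,  7.09156855e-02,
        2.34658818e-02,  6.22744523e-06]), 'eef_pos': array([0.23654778, 0.49628774, 0.20495373]), 'tcp_rot': array([-1.3878713 , -0.87491798,  0.87639122]), 'ft_force': array([ 0.57598612,  0.45563911, -0.30784458]), 'wrist_torque': array([ 0.01697467, -0.08192169,  0.02232767]), 'opening': 0.094017139077446} -0.0188
[[ 0.43  -0.001 -0.903]
 [ 0.903 -0.001  0.43 ]
 [-0.001 -1.     0.   ]]
```

View pics/top1.png

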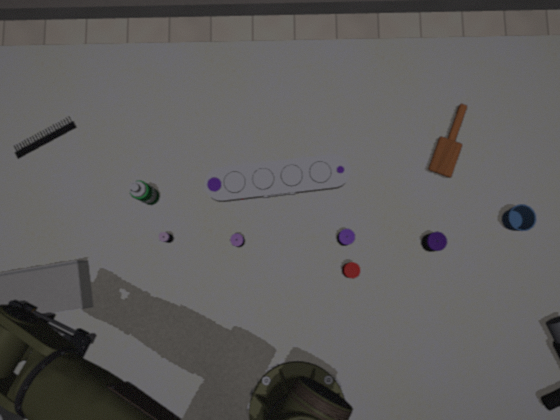

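View pics/scene1.png

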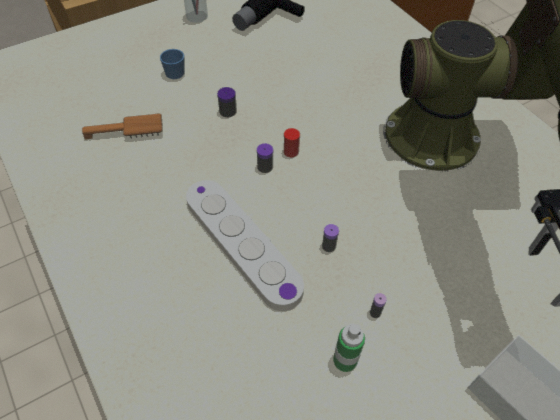

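The top view shows the caps at about (166,237) thin, (237,240) medium, (346,237) thick and (435,241) jumbo, with the red decoy at (351,270). The pads run from (235,182) to (320,172), with the large dot at (213,184), the small dot at (340,170) and the spray at (142,190).

```bash
python3 - <<'E'
from h import *
im=shot('top');c=im['color'];hsv=cv2.cvtColor(c,cv2.COLOR_RGB2HSV)
m=cv2.inRange(hsv,(120,50,40),(160,255,255))
n,l,st,ce=cv2.connectedComponentsWithStats(m)
for i in range(1,n):
    if st[i,4]<8: continue
    u,v=ce[i]; z=0.032 if v<200 else .065
    print(st[i,4],ce[i].round(1),world(im,u,v,z).round(4),world(im,u,v).round(4))
for u,v in [(235,182),(263,179),(291,175),(320,172)]: print(world(im,u,v,.033).round(4),world(im,u,v).round(4))
print(world(im,142,190,.12).round(3), world(im,351,270,.065).round(3))
print(im['mtx'],np.linalg.inv(im['camera_from_world']).round(3))
big=cv2.resize(c[120:290,120:460],None,fx=2.35,fy=2.35,interpolation=cv2.INTER_CUBIC);cv2.imwrite('pics/crop.png',big[:,:,::-1])
E
```

```text
45 [340. 169.] [ 0.6163 -0.1232  0.032 ] [ 0.6169 -0.1235  0.0295]
167 [213.7 183.9] [0.5818 0.2108 0.032 ] [0.5822 0.2112 0.0294]
220 [346.2 236.5] [ 0.4357 -0.1296  0.065 ] [ 0.436  -0.13    0.0617]
14 [167.7 236.4] [0.4426 0.3223 0.065 ] [0.4424 0.3218 0.0673]
137 [236.9 239.4] [0.4324 0.1466 0.065 ] [0.4325 0.1467 0.0645]
304 [436.7 240.9] [ 0.4212 -0.3562  0.065 ] [ 0.4214 -0.3571  0.0623]
[0.5857 0.1543 0.033 ] [0.586  0.1544 0.0317]
[0.5926 0.0804 0.033 ] [0.5929 0.0804 0.0316]
[0.6021 0.0064 0.033 ] [0.6032 0.0063 0.0276]
[ 0.6089 -0.0702  0.033 ] [ 0.6088 -0.0701  0.0339]
[0.553 0.375 0.12 ] [ 0.352 -0.139  0.065]
[[489.75807967   0.         277.00264582]
 [  0.         489.75807967 204.58944094]
 [  0.           0.           1.        ]] [[-0.014  0.991 -0.134  0.352]
 [-1.    -0.015 -0.012  0.03 ]
 [-0.014  0.134  0.991  1.303]
 [ 0.     0.     0.     1.   ]]
```

View pics/crop.png

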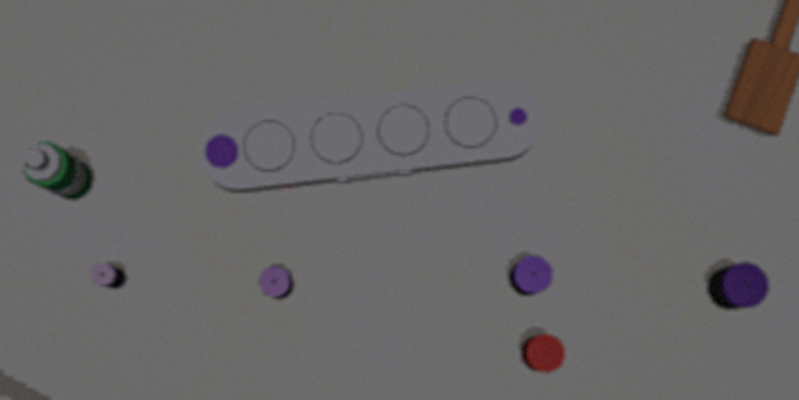

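```bash
cat >> h.py <<'E'
def goal(x,y,z,yaw=None):
    s=env.state();M=R.from_rotvec(s['tcp_rot']).as_matrix();p=s['eef_pos']
    cur=np.degrees(np.arctan2(M[1,0],M[0,0]))
    t=0 if yaw is None else -((yaw-cur+90)%180-90)
    print('goal',(x,y,z,yaw),'shift mm',(M.T@(np.array([x,y,z])-p)*1e3).round(1),'turn',round(t,1),'yaw now',round(cur,1))
E
python3 - <<'E'
from h import *
im=shot('top');print(world(im,165.1,237,.065))
goal(.441,.329,.205,100)
E
```

```text
[0.44101707 0.32892921 0.065     ]
goal (0.441, 0.329, 0.205, 100) shift mm [-6.310e+01  1.000e-01 -2.566e+02] turn -35.5 yaw now 64.5
```

Call:
send_rows(
  plan=[-63,0,-257,-35,-63,0,-257,-35,-63,0,-257,-35,-63,0,-257,-35,-63,0,-257,-35,-63,0,-257,-35,-63,0,-257,-35,-63,0,-257,-35,-63,0,-257,-35,-63,0,-257,-35,-63,0,-257,-35],
  hand=1,
  grip_force=15,
)

```text
clock: 1.3
eef_pos: [0.4409, 0.3297, 0.2056]
tcp_rot: [-1.125, -1.332, 1.331]
ft_force: [-0.2, -0.5, -0.1]
opening: 0.0941
```

```bash
python3 - <<'E'
from h import *
shot('wrist','w1.png');goal(.441,.329,.205,100)
E
```

```text
goal (0.441, 0.329, 0.205, 100) shift mm [-0.6  0.5  0.1] turn -0.4 yaw now 99.6
```

View pics/w1.png

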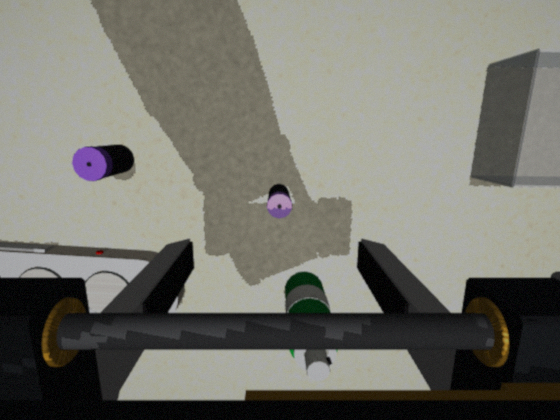

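Wrist view: the thin cap's dot is at (279,207), the medium's at (90,162), and the spray sits beyond at (307,300).

```bash
cat >> h.py <<'E'
def caps(im,z=.065):
    # cap blobs: fit ellipse centres, world at z
    hsv=cv2.cvtColor(im['color'],cv2.COLOR_RGB2HSV)
    m=cv2.inRange(hsv,(120,35,50),(165,255,255))
    m=cv2.morphologyEx(m,cv2.MORPH_CLOSE,np.ones((5,5),np.uint8));m=cv2.morphologyEx(m,cv2.MORPH_OPEN,np.ones((3,3),np.uint8))
    for c in cv2.findContours(m,cv2.RETR_EXTERNAL,cv2.CHAIN_APPROX_NONE)[0]:
        if len(c)<15: continue
        (u,v),ax,_=cv2.fitEllipse(c);K=im['mtx']
        p=world(im,u,v,z);d=np.linalg.norm((im['camera_from_world']@np.r_[p,1])[2])
        print('px',round(u),round(v),'diam mm',round(max(ax)*d/K[0,0]*1e3,1),'pos',p.round(4))
E
python3 - <<'E'
from h import *
im=shot('wrist');caps(im);print(world(im,279,207,.065),world(im,90,163,.065),world(im,279,207))
print(np.linalg.inv(im['camera_from_world']).round(3),im['mtx'])
print(world(im,317,368,.15),world(im,317,368))
E
```

```text
px 279 205 diam mm 25.1 pos [0.442  0.3341 0.065 ]
px 91 163 diam mm 35.7 pos [0.4315 0.1495 0.065 ]
[0.44435533 0.33438419 0.065     ] [0.43172809 0.14895526 0.065     ] [0.44398529 0.33430289 0.06664203]
[[-0.165 -0.958 -0.236  0.372]
 [ 0.986 -0.161 -0.039  0.319]
 [-0.001 -0.239  0.971  0.385]
 [ 0.     0.     0.     1.   ]] [[332.77554394   0.         275.06830857]
 [  0.         332.77554394 211.94053093]
 [  0.           0.           1.        ]]
[0.55387857 0.38382191 0.15      ] [0.55358925 0.38371793 0.15037428]
```

```bash
python3 - <<'E'
from h import *
goal(.4432,.3325,.026,100)
E
```

```text
goal (0.4432, 0.3325, 0.026, 100) shift mm [  2.7 179.5  -2.5] turn -0.4 yaw now 99.6
```

Call:
send_rows(
  plan=[3,40,-2,0,3,80,-2,0,3,120,-2,0,3,150,-2,0,3,179,-2,0,3,179,-2,0],
)

```text
clock: 2.0
eef_pos: [0.4412, 0.3313, 0.0232]
tcp_rot: [-1.124, -1.325, 1.335]
ft_force: [-0.2, -0.7, 0.0]
opening: 0.0938
```

Call:
send_rows(
  plan=[0,0,0,0,0,0,0,0,0,0,0,0,0,0,0,0,0,0,0,0,0,0,0,0,0,0,0,0,0,0,0,0,0,0,0,0,0,0,0,0],
  hand=0,
)

```text
clock: 3.0
eef_pos: [0.443, 0.3323, 0.0264]
tcp_rot: [-1.126, -1.33, 1.33]
ft_force: [-0.5, 0.3, 0.5]
opening: 0.0233
```

```bash
python3 - <<'E'
from h import *
goal(.4432,.3325,.026,100)
E
```

```text
goal (0.4432, 0.3325, 0.026, 100) shift mm [ 0.1  0.4 -0.2] turn -0.5 yaw now 99.5
```

Call:
send_rows(
  plan=[0,-45,0,0,0,-90,0,0,0,-135,0,0,0,-175,0,0,0,-175,0,0],
)

```text
clock: 3.5
eef_pos: [0.4445, 0.3333, 0.2071]
tcp_rot: [-1.129, -1.338, 1.324]
ft_force: [0.7, 0.8, -0.9]
opening: 0.0239
```

```bash
python3 - <<'E'
from h import *
print(env.state()['opening']);goal(.610,-.070,.2,6)
E
```

```text
0.023937386053960966
goal (0.61, -0.07, 0.2, 6) shift mm [-425.2    6.4  -96.4] turn -86.5 yaw now 99.5
```

Call:
send_rows(
  plan=[-39,3,-9,8.5,-78,3,-18,17,-117,3,-27,25.5,-156,3,-36,34,-195,3,-45,42.5,-234,3,-54,51,-273,3,-63,59.5,-312,3,-71,68,-351,3,-80,76.5,-390,3,-89,85,-425,3,-96,93.5,-425,3,-96,93.5],
)

```text
clock: 4.7
eef_pos: [0.6083, -0.0746, 0.1968]
tcp_rot: [-1.57, -0.074, 0.077]
ft_force: [-0.2, 1.1, -1.2]
opening: 0.0238
```

```bash
sed -i 's/+90)%180-90/+180)%360-180/' h.py; python3 - <<'E'
from h import *
im=shot('wrist','w2.png');goal(.61,-.07,.2,6);caps(im)
E
```

```text
goal (0.61, -0.07, 0.2, 6) shift mm [ 2.4 -3.1  2.4] turn -0.1 yaw now 5.9
px 275 282 diam mm 58.8 pos [ 0.615  -0.1546  0.065 ]
px 99 242 diam mm 42.9 pos [ 0.4377 -0.1288  0.065 ]
```

View pics/w2.png

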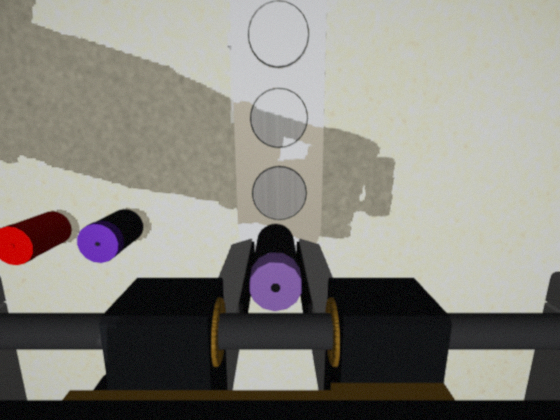

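The wrist view shows three pads at (278,34), (279,118) and (279,193), with the held thin cap's dot at (275,288). The end pad is hidden behind the roller.

```bash
python3 - <<'E'
from h import *
im=shot('wrist')
g=cv2.cvtColor(im['color'],cv2.COLOR_RGB2GRAY)
P=[]
for u,v in [(278.5,34.5),(279,117.5),(279,192.5)]:
    p=world(im,u,v,.033);P.append(p);print(p.round(4),world(im,u,v)[2].round(4))
P=np.array(P);print(np.diff(P,axis=0).round(4),np.linalg.norm(np.diff(P,axis=0),axis=1))
d=(P[2]-P[0]);d/=np.linalg.norm(d);mid=P.mean(0);
print('yaw',np.degrees(np.arctan2(d[1],d[0]))+90,[ (mid+d*k*.076).round(4) for k in(-1,0,1,2)])
s=env.state();zc=s['eef_pos'][2]-.026+.065
print(s['eef_pos'],world(im,275.5,288,zc),world(im,275.5,288))
E
```

```text
[0.5942 0.0833 0.033 ] 0.0329
[0.6024 0.0087 0.033 ] 0.0327
[ 0.6103 -0.0665  0.033 ] 0.0324
[[ 0.0083 -0.0746  0.    ]
 [ 0.0079 -0.0752  0.    ]] [0.07503195 0.07563676]
yaw 6.140719539957331 [array([0.5941, 0.0841, 0.033 ]), array([0.6023, 0.0085, 0.033 ]), array([ 0.6104, -0.0671,  0.033 ]), array([ 0.6185, -0.1426,  0.033 ])]
[ 0.60762944 -0.07128933  0.19721538] [ 0.607574   -0.0736156   0.23621538] [ 0.6075042  -0.07291241  0.23761718]
```

```bash
python3 - <<'E'
from h import *
goal(.6104,-.0655,.0600,6)
E
```

```text
goal (0.6104, -0.0655, 0.06, 6) shift mm [  3.6 137.2   5.4] turn 0.0 yaw now 6.0
```

Call:
send_rows(
  plan=[4,40,5,0,4,80,5,0,4,110,5,0,4,125,5,0,4,125,5,0,4,125,5,0],
)

```text
clock: 5.4
eef_pos: [0.612, -0.0652, 0.0749]
tcp_rot: [-1.569, -0.085, 0.082]
ft_force: [0.9, 0.4, -0.8]
opening: 0.0237
```

```bash
python3 - <<'E'
from h import *
goal(.6104,-.0655,.0597,6)
E
```

```text
goal (0.6104, -0.0655, 0.0597, 6) shift mm [-1.7 15.2 -0.1] turn 0.1 yaw now 6.1
```

Call:
send_rows(
  plan=[-1,5,0,0,-1,9,0,0,-1,11,0,0,-1,12,0,0,-1,12,0,0,-1,12,0,0],
)

```text
clock: 6.0
eef_pos: [0.6105, -0.0657, 0.0616]
tcp_rot: [-1.569, -0.083, 0.082]
ft_force: [0.6, -0.8, -0.7]
opening: 0.0235
```

```bash
python3 - <<'E'
from h import *
im=shot('wrist');goal(.6104,-.0655,.0597,6);print(env.state()['ft_force']);caps(im,.098)
E
```

```text
goal (0.6104, -0.0655, 0.0597, 6) shift mm [-0.1  1.9  0.2] turn 0.0 yaw now 6.0
[ 0.08671723  1.1460007  -0.98470313]
px 9 304 diam mm 7.1 pos [ 0.4852 -0.0898  0.098 ]
px 275 283 diam mm 28.8 pos [ 0.6099 -0.0656  0.098 ]
```

Call:
send_rows(
  plan=[0,1,0,0,0,1.7,0,0,0,1.7,0,0,0,1.7,0,0],
)

```text
clock: 6.45
eef_pos: [0.6104, -0.0657, 0.0597]
tcp_rot: [-1.569, -0.082, 0.082]
ft_force: [-0.2, -0.0, -0.7]
opening: 0.0234
```

Call:
send_rows(
  plan=[0,0,0,0,0,0,0,0,0,0,0,0,0,0,0,0,0,0,0,0,0,0,0,0,0,-30,0,0,0,-70,0,0,0,-110,0,0,0,-140,0,0,0,-140,0,0,0,-140,0,0],
  hand=1,
)

```text
clock: 7.65
eef_pos: [0.6104, -0.0657, 0.1997]
tcp_rot: [-1.569, -0.083, 0.082]
ft_force: [-0.6, 0.7, 0.0]
opening: 0.0939
```

```bash
python3 - <<'E'
from h import *
im=shot('wrist','w3.png');goal(.4325,.1485,.2,6)
caps(im,.098)
t=env.get_image('top');big=cv2.resize(t['color'][150:260,190:370],None,fx=4.4,fy=4.4,interpolation=cv2.INTER_CUBIC);cv2.imwrite('pics/t2.png',cv2.convertScaleAbs(big[:,:,::-1],alpha=1.6))
E
```

```text
goal (0.4325, 0.1485, 0.2, 6) shift mm [-154.1   -1.   231.5] turn 0.0 yaw now 6.0
px 276 249 diam mm 15.9 pos [ 0.6136 -0.0993  0.098 ]
px 96 249 diam mm 37.6 pos [ 0.4539 -0.1159  0.098 ]
px 275 212 diam mm 25.6 pos [ 0.6096 -0.0654  0.098 ]
```

View pics/w3.png

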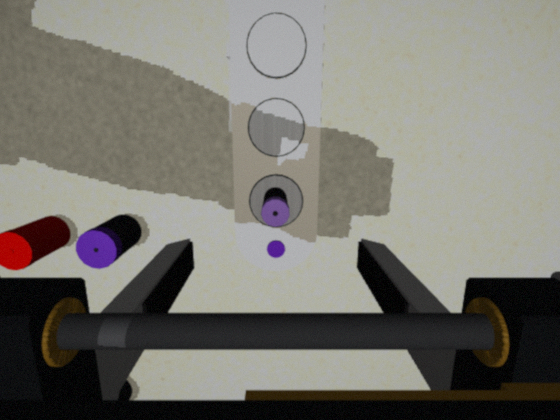

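The thin roller stands on the pad next to the small dot. Its cap dot is at (276,213), the pad ring is centred near (276,201), and the small dot is at (276,248).

```bash
python3 - <<'E'
from h import *
im=shot('wrist')
for u,v,z in [(276,45,.033),(276.3,127,.033),(276,200.5,.033),(276,248.5,.032),(275.6,212.8,.098)]: print(world(im,u,v,z).round(4))
c=im['color'][:,:,::-1].copy()
# project true ring predicted for roller-base circle
E
```

```text
[0.5943 0.0814 0.033 ]
[0.6025 0.0064 0.033 ]
[ 0.6101 -0.0686  0.033 ]
[ 0.6157 -0.1224  0.032 ]
[ 0.6094 -0.0658  0.098 ]
```

Call:
send_rows(
  plan=[-26,0,39,0,-52,0,78,0,-78,0,117,0,-104,0,156,0,-130,0,195,0,-154,0,231,0,-154,0,231,0,-154,0,231,0],
)

```text
clock: 8.6
eef_pos: [0.4328, 0.1482, 0.1993]
tcp_rot: [-1.569, -0.083, 0.084]
ft_force: [0.3, -0.4, -0.0]
opening: 0.0941
```

```bash
cat >> h.py <<'E'
def capdot(im,u,v,z,r=5,n=3):
    # dark dot near (u,v): darkness-weighted centroid
    g=cv2.cvtColor(im['color'],cv2.COLOR_RGB2GRAY).astype(float)
    a,b=int(u),int(v);w=g[b-r:b+r+1,a-r:a+r+1];w=np.clip(np.median(w)*.8-w,0,None)
    yy,xx=np.mgrid[b-r:b+r+1,a-r:a+r+1]
    U,V=(w*xx).sum()/w.sum(),(w*yy).sum()/w.sum()
    print('dot',round(U,1),round(V,1),world(im,U,V,z).round(4))
E
python3 - <<'E'
from h import *
im=shot('wrist');goal(.4325,.1485,.026,6);caps(im)
t=env.get_image('top');big=cv2.resize(t['color'][150:260,190:370],None,fx=4.4,fy=4.4,interpolation=cv2.INTER_CUBIC);cv2.imwrite('pics/t2.png',cv2.convertScaleAbs(big[:,:,::-1],alpha=1.6))
E
```

```text
goal (0.4325, 0.1485, 0.026, 6) shift mm [ -0.5 173.3   1. ] turn 0.0 yaw now 6.0
px 276 203 diam mm 32.4 pos [0.4326 0.1488 0.065 ]
px 427 153 diam mm 36.3 pos [0.567  0.2111 0.065 ]
```

View pics/t2.png

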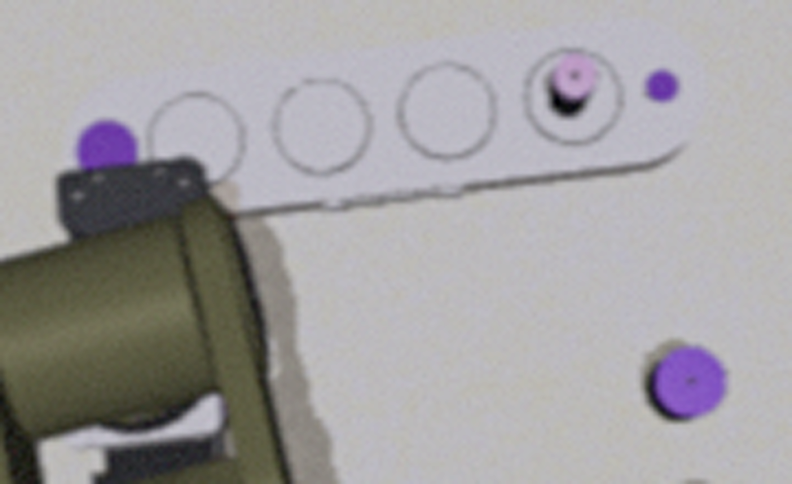

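The enhanced top crop shows the thin cap at (574,76), standing in a ring centred at (573.5,96.5). The other rings are at (447,110), (322,126) and (197,142).

```bash
python3 - <<'E'
from h import *
im=env.get_image('top')
f=lambda x,y,z:print(world(im,190+(x+.5)/4.4-.5,150+(y+.5)/4.4-.5,z).round(4))
f(574,76,.098);f(573.5,96.5,.033);f(447,110,.033);f(322.5,126,.033);f(196.5,142,.033);f(661,86,.032)
E
```

```text
[ 0.6088 -0.0656  0.098 ]
[ 0.6101 -0.0701  0.033 ]
[0.6031 0.0058 0.033 ]
[0.5946 0.0806 0.033 ]
[0.5861 0.1562 0.033 ]
[ 0.6159 -0.1228  0.032 ]
```

Call:
send_rows(
  plan=[0,45,1,0,0,90,1,0,0,130,1,0,0,160,1,0,0,173,1,0,0,173,1,0,0,173,1,0],
)

```text
clock: 9.45
eef_pos: [0.4335, 0.1484, 0.027]
tcp_rot: [-1.569, -0.081, 0.082]
ft_force: [-0.1, -0.2, 0.5]
opening: 0.0941
```

Call:
send_rows(
  plan=[0,0,0,0,0,0,0,0,0,0,0,0,0,0,0,0,0,0,0,0,0,0,0,0,0,0,0,0,0,0,0,0],
  hand=0,
)

```text
clock: 10.25
eef_pos: [0.4329, 0.1489, 0.0267]
tcp_rot: [-1.569, -0.082, 0.083]
ft_force: [-0.7, -1.3, -0.0]
opening: 0.0333
```

Call:
send_rows(
  plan=[0,-45,0,0,0,-90,0,0,0,-135,0,0,0,-174,0,0,0,-174,0,0,0,-174,0,0],
)

```text
clock: 10.85
eef_pos: [0.433, 0.1489, 0.2008]
tcp_rot: [-1.569, -0.083, 0.082]
ft_force: [-0.2, -0.5, -0.5]
opening: 0.0318
```

```bash
python3 - <<'E'
from h import *
im=shot('wrist');s=env.state();capdot(im,276,282,s['eef_pos'][2]+.039,9);print(s['eef_pos']);goal(.6027,.0062,.2,6)
E
```

```text
dot 275.2 285.1 [0.4324 0.1487 0.2388]
[0.43254667 0.14878997 0.19982725]
goal (0.6027, 0.0062, 0.2, 6) shift mm [ 154.3   -0.3 -159.6] turn 0.0 yaw now 6.0
```

Call:
send_rows(
  plan=[31,0,-32,0,62,0,-64,0,93,0,-96,0,124,0,-128,0,154,0,-159,0,154,0,-159,0,154,45,-159,0,154,90,-159,0,154,120,-159,0,154,130,-159,0,154,130,-159,0,154,130,-159,0],
)

```text
clock: 12.1
eef_pos: [0.6033, 0.0071, 0.072]
tcp_rot: [-1.569, -0.084, 0.081]
ft_force: [0.1, -0.4, 0.4]
opening: 0.0317
```

```bash
python3 - <<'E'
from h import *
im=shot('wrist');goal(.6027,.0062,.0602,6)
E
```

```text
goal (0.6027, 0.0062, 0.0602, 6) shift mm [-0.9 12.2 -0.7] turn 0.0 yaw now 6.0
```

Call:
send_rows(
  plan=[-1,5,-1,0,-1,9,-1,0,-1,11,-1,0,-1,11.5,-1,0,-1,11.5,-1,0,-1,11.5,-1,0],
)

```text
clock: 12.75
eef_pos: [0.6021, 0.0057, 0.061]
tcp_rot: [-1.57, -0.083, 0.082]
ft_force: [-7.6, -0.5, 17.1]
opening: 0.0319
```

```bash
python3 - <<'E'
from h import *
goal(.6027,.0062,.0602,6);print(env.state()['ft_force'])
E
```

```text
goal (0.6027, 0.0062, 0.0602, 6) shift mm [0.6 0.8 0.4] turn 0.0 yaw now 6.0
[-7.61805688 -0.53613665 17.05522004]
```

Call:
send_rows(
  plan=[0,-0.5,0,0,0,-0.5,0,0],
)

```text
clock: 12.95
eef_pos: [0.6021, 0.0057, 0.0611]
tcp_rot: [-1.569, -0.083, 0.082]
ft_force: [-5.0, -0.3, 11.4]
opening: 0.0317
```

Call:
send_rows(
  plan=[0,0,0,0,0,0,0,0,0,0,0,0,0,0,0,0,0,0,0,0,0,-30,0,0,0,-70,0,0,0,-110,0,0,0,-140,0,0,0,-140,0,0,0,-140,0,0],
  hand=1,
)

```text
clock: 14.05
eef_pos: [0.6018, 0.0058, 0.1997]
tcp_rot: [-1.569, -0.083, 0.082]
ft_force: [0.1, -0.2, -0.5]
opening: 0.0944
```

```bash
python3 - <<'E'
from h import *
im=shot('wrist');goal(.4367,-.1295,.2,96);caps(im,.098)
E
```

```text
goal (0.4367, -0.1295, 0.2, 96) shift mm [-178.1   -1.1 -117.3] turn -90.0 yaw now 6.0
px 99 304 diam mm 24.6 pos [ 0.447 -0.099  0.098]
px 276 291 diam mm 40.9 pos [ 0.6099 -0.0692  0.098 ]
px 275 212 diam mm 32.5 pos [0.6011 0.0063 0.098 ]
```

Call:
send_rows(
  plan=[-36,0,-23,0,-72,0,-46,0,-107,0,-70,0,-142,0,-94,0,-178,0,-117,0,-178,0,-117,0,-178,0,-117,0],
  hand=0.72,
)

```text
clock: 14.8
eef_pos: [0.4367, -0.1294, 0.199]
tcp_rot: [-1.569, -0.08, 0.082]
ft_force: [0.6, 0.3, -0.5]
opening: 0.0678
```

```bash
python3 - <<'E'
from h import *
im=shot('wrist','w4.png');caps(im);goal(.4367,-.1295,.026,6)
E
```

```text
px 241 386 diam mm 40.1 pos [ 0.4197 -0.3403  0.065 ]
px 444 209 diam mm 19.1 pos [ 0.5986 -0.1176  0.065 ]
px 276 205 diam mm 40.1 pos [ 0.4365 -0.1299  0.065 ]
px 486 160 diam mm 34.7 pos [ 0.6275 -0.067   0.065 ]
px 499 68 diam mm 46.7 pos [0.6187 0.0122 0.065 ]
goal (0.4367, -0.1295, 0.026, 6) shift mm [ -0.4 173.1  -0.6] turn -0.0 yaw now 6.0
```

View pics/w4.png

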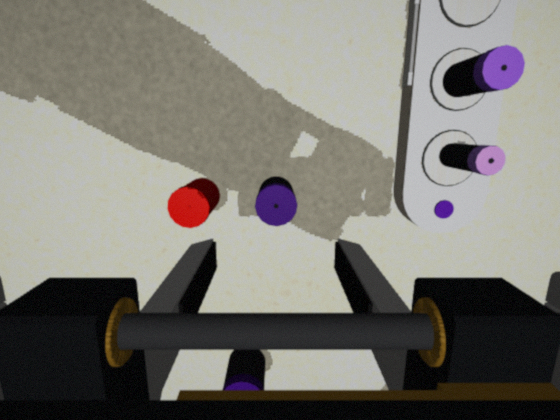

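The thick roller's cap is at (276,205), centred between the fingers, with the red one at (190,206). Thin and medium are standing at right. Descending.

Call:
send_rows(
  plan=[0,45,-1,0,0,90,-1,0,0,130,-1,0,0,160,-1,0,0,173,-1,0,0,173,-1,0,0,173,-1,0],
)

```text
clock: 15.55
eef_pos: [0.4377, -0.1297, 0.0267]
tcp_rot: [-1.569, -0.083, 0.084]
ft_force: [-0.7, -0.1, -0.6]
opening: 0.0678
```

Call:
send_rows(
  plan=[0,0,0,0,0,0,0,0,0,0,0,0,0,0,0,0,0,0,0,0,0,0,0,0,0,0,0,0],
  hand=0,
)

```text
clock: 16.25
eef_pos: [0.4374, -0.1303, 0.0271]
tcp_rot: [-1.569, -0.083, 0.082]
ft_force: [-2.1, 0.2, 6.8]
opening: 0.0396
```

Call:
send_rows(
  plan=[0,-45,0,0,0,-90,0,0,0,-135,0,0,0,-174,0,0,0,-174,0,0,0,-174,0,0],
)

```text
clock: 16.85
eef_pos: [0.4372, -0.1302, 0.2007]
tcp_rot: [-1.57, -0.083, 0.082]
ft_force: [-0.3, 0.5, -0.1]
opening: 0.0399
```

```bash
python3 - <<'E'
from h import *
im=shot('wrist');s=env.state();capdot(im,276,285,s['eef_pos'][2]+.039,9);print(s['eef_pos']);goal(.5945,.0815,.2,6)
E
```

```text
dot 275.1 286.3 [ 0.4366 -0.131   0.2388]
[ 0.43678452 -0.13004837  0.19976764]
goal (0.5945, 0.0815, 0.2, 6) shift mm [179.   -0.3 193.9] turn 0.0 yaw now 6.0
```

Call:
send_rows(
  plan=[30,0,32,0,60,0,65,0,90,0,97,0,120,0,130,0,150,0,162,0,179,0,194,0,179,0,194,0,179,45,194,0,179,90,194,0,179,120,194,0,179,130,194,0,179,130,194,0],
)

```text
clock: 18.1
eef_pos: [0.5939, 0.0811, 0.0691]
tcp_rot: [-1.569, -0.08, 0.085]
ft_force: [0.9, -0.5, 0.3]
opening: 0.0395
```

```bash
python3 - <<'E'
from h import *
im=shot('wrist');goal(.5945,.0818,.061,6)
E
```

```text
goal (0.5945, 0.0818, 0.061, 6) shift mm [-0.3 10.   0.6] turn 0.0 yaw now 6.0
```

Call:
send_rows(
  plan=[0,5,0.5,0,0,8,0.5,0,0,9.5,0.5,0,0,10,0.5,0,0,10,0.5,0,0,10,0.5,0],
)

```text
clock: 18.75
eef_pos: [0.5949, 0.082, 0.061]
tcp_rot: [-1.569, -0.083, 0.082]
ft_force: [-0.5, -0.8, -1.3]
opening: 0.0398
```

```bash
python3 - <<'E'
from h import *
goal(.5945,.0818,.0605,6);print(env.state()['ft_force'])
E
```

```text
goal (0.5945, 0.0818, 0.0605, 6) shift mm [-0.4  0.5 -0.2] turn 0.0 yaw now 6.0
[-0.47369999 -0.84804009 -1.28282354]
```

Call:
send_rows(
  plan=[0,0.8,0,0,0,0.8,0,0,0,0.8,0,0],
)

```text
clock: 19.05
eef_pos: [0.595, 0.082, 0.0602]
tcp_rot: [-1.569, -0.083, 0.082]
ft_force: [-0.8, 0.9, 2.6]
opening: 0.0394
```

Call:
send_rows(
  plan=[0,0,0,0,0,0,0,0,0,0,0,0,0,0,0,0,0,0,0,0,0,-30,0,0,0,-70,0,0,0,-110,0,0,0,-140,0,0,0,-140,0,0,0,-140,0,0],
  hand=1,
)

```text
clock: 20.15
eef_pos: [0.5948, 0.082, 0.1999]
tcp_rot: [-1.569, -0.083, 0.082]
ft_force: [0.8, -1.0, -0.0]
opening: 0.0942
```

```bash
python3 - <<'E'
from h import *
im=shot('wrist');caps(im,.098);goal(.4212,-.3562,.2,6)
E
```

```text
px 275 359 diam mm 25.2 pos [ 0.6094 -0.0654  0.098 ]
px 274 290 diam mm 33.8 pos [0.6008 0.0075 0.098 ]
px 275 212 diam mm 40.2 pos [0.594  0.0823 0.098 ]
px 276 66 diam mm 33.2 pos [0.5828 0.1995 0.098 ]
goal (0.4212, -0.3562, 0.2, 6) shift mm [-218.2   -0.8 -417.6] turn 0.0 yaw now 6.0
```

Call:
send_rows(
  plan=[-22,0,-42,0,-44,0,-84,0,-66,0,-125,0,-87,0,-167,0,-109,0,-209,0,-131,0,-251,0,-153,0,-293,0,-175,0,-335,0,-197,0,-377,0,-218,0,-418,0,-218,0,-418,0,-218,0,-418,0],
)

```text
clock: 21.4
eef_pos: [0.4211, -0.3567, 0.1984]
tcp_rot: [-1.567, -0.08, 0.082]
ft_force: [0.1, 0.7, 0.6]
opening: 0.0939
```

```bash
python3 - <<'E'
from h import *
im=shot('wrist');caps(im);goal(.4212,-.3562,.026,6)
t=env.get_image('top');big=cv2.resize(t['color'][150:260,190:370],None,fx=4.4,fy=4.4,interpolation=cv2.INTER_CUBIC);cv2.imwrite('pics/t3.png',cv2.convertScaleAbs(big[:,:,::-1],alpha=1.6))
E
```

```text
px 277 205 diam mm 47.5 pos [ 0.4219 -0.3572  0.065 ]
goal (0.4212, -0.3562, 0.026, 6) shift mm [ -0.3 172.7  -0.5] turn -0.0 yaw now 6.0
```

View pics/t3.png

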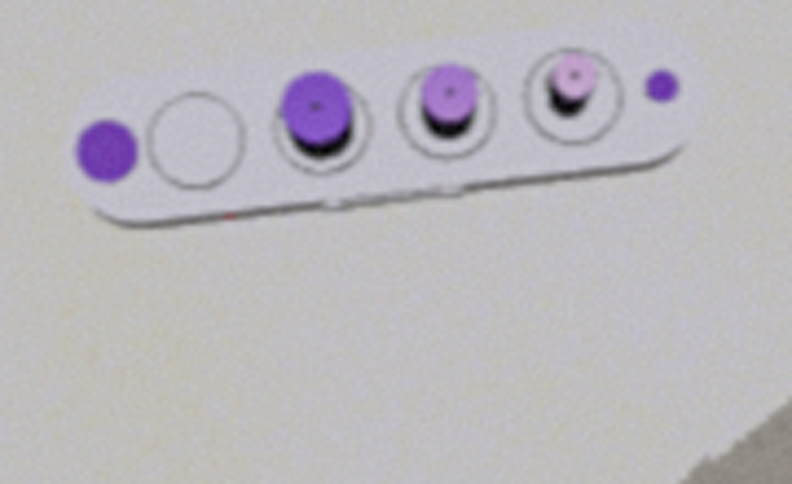

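The top crop shows thick at (317,107), medium at (449,93) and thin at (574,76), each inside its ring, and the fourth ring is free. Next I'll grasp the jumbo.

Call:
send_rows(
  plan=[0.5,45,-1,0,0.5,90,-1,0,0.5,130,-1,0,0.5,160,-1,0,0.5,173,-1,0,0.5,173,-1,0,0.5,173,-1,0],
)

```text
clock: 22.2
eef_pos: [0.4233, -0.3575, 0.0283]
tcp_rot: [-1.57, -0.084, 0.082]
ft_force: [0.6, -0.8, 0.2]
opening: 0.0942
```

Call:
send_rows(
  plan=[0,0,0,0,0,0,0,0,0,0,0,0,0,0,0,0,0,0,0,0,0,0,0,0,0,0,0,0],
  hand=0,
)

```text
clock: 22.9
eef_pos: [0.4224, -0.3575, 0.027]
tcp_rot: [-1.569, -0.082, 0.082]
ft_force: [-0.4, -0.1, 0.5]
opening: 0.0478
```

Call:
send_rows(
  plan=[0,-45,0,0,0,-90,0,0,0,-135,0,0,0,-174,0,0,0,-174,0,0,0,-174,0,0],
)

```text
clock: 23.5
eef_pos: [0.4224, -0.3575, 0.201]
tcp_rot: [-1.57, -0.083, 0.082]
ft_force: [0.1, 0.1, -1.4]
opening: 0.0478
```

```bash
python3 - <<'E'
from h import *
im=env.get_image('top')
f=lambda x,y,z:print(world(im,190+(x+.5)/4.4-.5,150+(y+.5)/4.4-.5,z).round(4))
f(574,76,.098);f(449,92.5,.098);f(317,106.5,.098)
im=shot('wrist');s=env.state();capdot(im,276,285,s['eef_pos'][2]+.039,9);print(s['eef_pos']);goal(.586,.157,.2,6)
E
```

```text
[ 0.6088 -0.0656  0.098 ]
[0.6004 0.0057 0.098 ]
[0.5935 0.081  0.098 ]
dot 274.1 284.8 [ 0.4211 -0.3571  0.2384]
[ 0.42201814 -0.35708528  0.19938838]
goal (0.586, 0.157, 0.2, 6) shift mm [216.9  -0.  494.1] turn 0.0 yaw now 6.0
```

Call:
send_rows(
  plan=[20,0,45,0,40,0,90,0,60,0,135,0,80,0,180,0,100,0,225,0,120,0,270,0,140,0,315,0,160,0,360,0,180,0,405,0,200,0,450,0,217,0,494,0,217,0,494,0],
)

```text
clock: 24.8
eef_pos: [0.5862, 0.1611, 0.1984]
tcp_rot: [-1.569, -0.083, 0.089]
ft_force: [-0.5, -0.5, -1.0]
opening: 0.0476
```

Call:
send_rows(
  plan=[0,0,0,0,0,40,0,0,0,80,0,0,0,110,0,0,0,125,0,0,0,128,0,0,0,128,0,0,0,128,0,0],
)

```text
clock: 25.6
eef_pos: [0.5873, 0.1564, 0.0746]
tcp_rot: [-1.569, -0.084, 0.08]
ft_force: [0.5, 0.4, -1.4]
opening: 0.0479
```

```bash
python3 - <<'E'
from h import *
im=shot('wrist');goal(.586,.157,.0605,6)
E
```

```text
goal (0.586, 0.157, 0.0605, 6) shift mm [-1.2 14.   0.6] turn 0.0 yaw now 6.0
```

Call:
send_rows(
  plan=[-0.5,5,0.5,0,-0.5,9,0.5,0,-0.5,11,0.5,0,-0.5,11.5,0.5,0,-0.5,11.5,0.5,0,-0.5,11.5,0.5,0],
)

```text
clock: 26.25
eef_pos: [0.586, 0.157, 0.0615]
tcp_rot: [-1.569, -0.083, 0.082]
ft_force: [-0.3, -0.2, -0.2]
opening: 0.0476
```

```bash
python3 - <<'E'
from h import *
goal(.586,.157,.0605,6);print(env.state()['ft_force'])
E
```

```text
goal (0.586, 0.157, 0.0605, 6) shift mm [0. 1. 0.] turn 0.0 yaw now 6.0
[-0.25624622 -0.24759521 -0.1759478 ]
```

Call:
send_rows(
  plan=[0,0.7,0,0,0,1.3,0,0,0,1.3,0,0],
)

```text
clock: 26.55
eef_pos: [0.5859, 0.157, 0.0601]
tcp_rot: [-1.569, -0.082, 0.083]
ft_force: [0.5, 0.8, -1.0]
opening: 0.0479
```

Call:
send_rows(
  plan=[0,0,0,0,0,0,0,0,0,0,0,0,0,0,0,0,0,0,0,0,0,-30,0,0,0,-70,0,0,0,-110,0,0,0,-140,0,0,0,-140,0,0,0,-140,0,0],
  hand=1,
)

```text
clock: 27.65
eef_pos: [0.5859, 0.157, 0.2001]
tcp_rot: [-1.569, -0.083, 0.082]
ft_force: [0.1, -0.7, -1.1]
opening: 0.0943
```

```bash
python3 - <<'E'
from h import *
im=shot('wrist');caps(im,.098);goal(.6102,-.0657,.2,6)
E
```

```text
px 275 362 diam mm 34.0 pos [0.6009 0.0061 0.098 ]
px 276 290 diam mm 40.7 pos [0.5938 0.0827 0.098 ]
px 275 212 diam mm 47.6 pos [0.5851 0.1573 0.098 ]
px 277 145 diam mm 31.1 pos [0.581  0.2138 0.098 ]
goal (0.6102, -0.0657, 0.2, 6) shift mm [   1.2   -0.9 -224. ] turn 0.0 yaw now 6.0
```

Call:
send_rows(
  plan=[1,0,-45,0,1,0,-90,0,1,0,-135,0,1,0,-180,0,1,0,-224,0,1,0,-224,0,1,0,-224,0,1,40,-224,0,1,80,-224,0,1,120,-224,0,1,138,-224,0,1,138,-224,0],
)

```text
clock: 28.9
eef_pos: [0.6086, -0.0639, 0.0587]
tcp_rot: [-1.568, -0.079, 0.088]
ft_force: [-0.5, 0.1, 1.0]
opening: 0.0938
```

Call:
send_rows(
  plan=[0,0,0,0,0,0,0,0,0,0,0,0,0,0,0,0,0,0,0,0,0,0,0,0,0,0,0,0,0,0,0,0],
  hand=0,
)

```text
clock: 29.7
eef_pos: [0.6104, -0.0657, 0.0621]
tcp_rot: [-1.569, -0.082, 0.082]
ft_force: [-0.4, 0.0, -0.4]
opening: 0.0332
```

```bash
python3 - <<'E'
from h import *
goal(.6103,-.0695,.066,6)
E
```

```text
goal (0.6103, -0.0695, 0.066, 6) shift mm [-0.5 -3.9 -3.8] turn 0.0 yaw now 6.0
```

Fingers were still closing (33 mm), so I'll wait before lifting.

Call:
send_rows(
  plan=[0,0,0,0,0,0,0,0,0,-2,0,0,0,-4,0,0,0,-4,-2,0,0,-4,-3.8,0,0,-4,-3.8,0,0,-2,-3.8,0,0,-0.5,-3.8,0,0,0,-3.8,0,0,0.2,-3.8,0,0,0.2,-3.8,0],
)

```text
clock: 30.9
eef_pos: [0.6108, -0.0694, 0.0621]
tcp_rot: [-1.569, -0.082, 0.083]
ft_force: [-2.5, -0.1, 4.4]
opening: 0.0237
```

Call:
send_rows(
  plan=[0,0,0,0,0,0,0,0,0,0,0,0,0,0,0,0,0,0,0,0,0,-30,0,0,0,-70,0,0,0,-110,0,0,0,-140,0,0,0,-140,0,0,0,-140,0,0],
  hand=1,
)

```text
clock: 32.0
eef_pos: [0.6108, -0.0695, 0.2019]
tcp_rot: [-1.569, -0.083, 0.082]
ft_force: [0.1, -0.6, -0.5]
opening: 0.0935
```

```bash
python3 - <<'E'
from h import *
im=shot('wrist');caps(im,.098);goal(.45,-.2,.25,6)
E
```

```text
px 275 245 diam mm 15.9 pos [ 0.6137 -0.1001  0.098 ]
px 275 211 diam mm 24.9 pos [ 0.6098 -0.0691  0.098 ]
px 274 122 diam mm 33.5 pos [0.6011 0.0055 0.098 ]
px 275 22 diam mm 42.4 pos [0.5945 0.0797 0.098 ]
goal (0.45, -0.2, 0.25, 6) shift mm [-173.3  -49.  -113.1] turn 0.0 yaw now 6.0
```

Retreating for a clear view.

Call:
send_rows(
  plan=[-30,-10,-19,0,-60,-20,-38,0,-90,-30,-57,0,-120,-40,-76,0,-150,-49,-95,0,-173,-49,-113,0,-173,-49,-113,0,-173,-49,-113,0],
)

```text
clock: 32.85
eef_pos: [0.4503, -0.2, 0.25]
tcp_rot: [-1.568, -0.081, 0.083]
ft_force: [-0.1, 0.5, -0.7]
opening: 0.0945
```

```bash
python3 - <<'E'
from h import *
t=env.get_image('top');big=cv2.resize(t['color'][140:260,110:370],None,fx=3,fy=3,interpolation=cv2.INTER_CUBIC);cv2.imwrite('pics/t4.png',cv2.convertScaleAbs(big[:,:,::-1],alpha=1.6))
caps(t,.098);print(world(t,142,190,.12))
for u,v in [(320.5,167.3)]: capdot(t,320,167,.098,3)
shot('scene','s2.png')
E
```

```text
px 225 180 diam mm 96.2 pos [0.5791 0.1718 0.098 ]
px 340 169 diam mm 18.8 pos [ 0.6017 -0.1159  0.098 ]
px 261 174 diam mm 41.0 pos [0.5931 0.0818 0.098 ]
px 292 171 diam mm 33.9 pos [0.6004 0.0056 0.098 ]
px 322 167 diam mm 26.6 pos [ 0.6082 -0.0695  0.098 ]
[0.55341076 0.37454412 0.12      ]
dot 317.8 169.4 [ 0.6025 -0.0596  0.098 ]
```

View pics/t4.png

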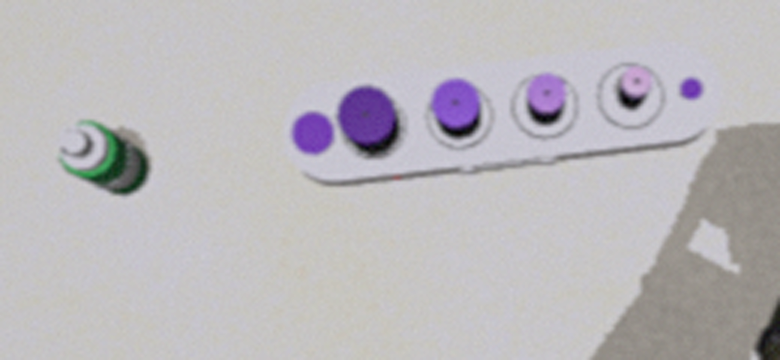

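View pics/s2.png

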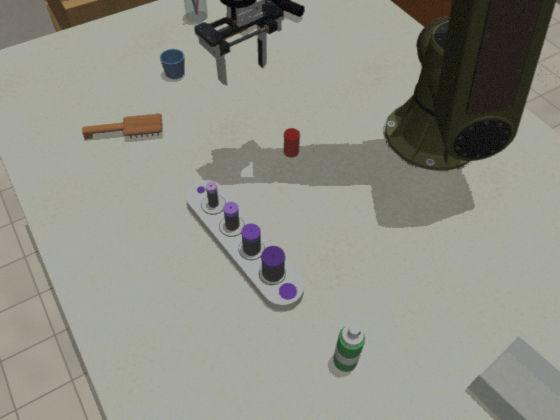

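All four stand upright in their rings, in order from the small dot (thin) to the large dot (jumbo). The spray is still at its original pixel position, (142,190) in the top view. Handing in.

```bash
python3 -c "
from h import *
print(env.sign_off(), env.state()['clock'])"
```

```text
the job is handed in; nothing more can be done
the job is handed in; nothing more can be done
```

All four rollers are standing on the heater, caps up, one to a pad: thin at the small dot, then medium, thick, and jumbo at the large dot. I handed the job in at about 33 s on the robot's clock.

- **Centring:** the cameras put each roller within about 1–2.5 mm of its pad's centre. The jumbo's figure comes from the wrist camera only, because its cap merged with the large dot in the top-view measurement.
- **Corrected:** the thin roller first stood about 3–4.5 mm off along the row, so I gripped it again and moved it to the centre.
- **Camera disagreement:** the wrist and top cameras differed by 1–3 mm on several points, and by up to about 5 mm on the thin roller's starting place. For the pads I used values between the two cameras' readings.
- **Forces:** the highest reading I saw was about 19 N at the wrist, as the medium roller touched its pad (limit 120 N).
- **Left alone:** the green spray bottle and the red roller look unmoved in the last pictures. The gripper was open and well clear of everything.

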